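Clip the lid of the glass food box shut

TASK

The clear glass food box has its grey lid laid on, but the four locking wings round the lid's rim still stick out. Go round the rim and press each wing down and in with the fingertips until it clicks home against the side of the box, all four of them. Press only: do not pick the box up, tip it or push it out of its place, and leave the honey jar, the drinking glass and the pepper grinder standing as they are.

Things in the scene. Friction and masses are not known exactly. Their poses are not given: they have to be found in the camera images.
- glass_box: Clear glass food box, loose, 1 kg, flat grey plastic lid laid on (cannot come off). Origin: centre of the underside; z up, x along the short side, pointing away from the robot within 0.5 rad, y along the long side. Lid edge 136 mm (x) by 186 mm (y), top 78 mm above the underside; the glass tapers to 111 x 161 mm at the foot. One grey locking wing in the middle of each of the lid's four sides.
- wing_near (a joint): Wing on the box's -x side, rad. 0: stands out, 0.4 above level; 0.4: straight out; 1.97: shut, hanging straight down. Starts at 0 to 1. The stiff hinge holds it where it is left (0.005 N m). From 1.68 the hook along its edge meets a ledge on the glass and must be pressed over it (at most about 3 N at the edge); past 1.9 it snaps shut by itself and stays shut.
- wing_far (a joint): Wing on the box's +x side, rad. 0: stands out, 0.4 above level; 0.4: straight out; 1.97: shut, hanging straight down. Starts at 0 to 1. The stiff hinge holds it where it is left (0.005 N m). From 1.68 the hook along its edge meets a ledge on the glass and must be pressed over it (at most about 3 N at the edge); past 1.9 it snaps shut by itself and stays shut.
- wing_left (a joint): Wing on the box's +y side, rad. 0: stands out, 0.4 above level; 0.4: straight out; 1.97: shut, hanging straight down. Starts at 0 to 1. The stiff hinge holds it where it is left (0.005 N m). From 1.68 the hook along its edge meets a ledge on the glass and must be pressed over it (at most about 3 N at the edge); past 1.9 it snaps shut by itself and stays shut.
- wing_right (a joint): Wing on the box's -y side, rad. 0: stands out, 0.4 above level; 0.4: straight out; 1.97: shut, hanging straight down. Starts at 0 to 1. The stiff hinge holds it where it is left (0.005 N m). From 1.68 the hook along its edge meets a ledge on the glass and must be pressed over it (at most about 3 N at the edge); past 1.9 it snaps shut by itself and stays shut.
- wing_near_edge (a point): Middle of the near wing's outer edge, on the face that is up when open and outside when shut. Wing: plate 66 mm wide, 4 mm thick, 25 mm from hinge to edge. Hinge line: 69 mm from the box's centre on its -x side, 73 mm above the underside. Shut, the outer face is at most 74 mm from the box's centre and the lower edge 48 mm above the underside.
- wing_far_edge (a point): Middle of the far wing's outer edge, on the face that is up when open and outside when shut. Wing: plate 66 mm wide, 4 mm thick, 25 mm from hinge to edge. Hinge line: 69 mm from the box's centre on its +x side, 73 mm above the underside. Shut, the outer face is at most 74 mm from the box's centre and the lower edge 48 mm above the underside.
- wing_left_edge (a point): Middle of the left wing's outer edge, on the face that is up when open and outside when shut. Wing: plate 96 mm wide, 4 mm thick, 25 mm from hinge to edge. Hinge line: 94 mm from the box's centre on its +y side, 73 mm above the underside. Shut, the outer face is at most 99 mm from the box's centre and the lower edge 48 mm above the underside.
- wing_right_edge (a point): Middle of the right wing's outer edge, on the face that is up when open and outside when shut. Wing: plate 96 mm wide, 4 mm thick, 25 mm from hinge to edge. Hinge line: 94 mm from the box's centre on its -y side, 73 mm above the underside. Shut, the outer face is at most 99 mm from the box's centre and the lower edge 48 mm above the underside.
- honey_jar: Small glass jar with a metal lid, 60 mm across, 90 mm tall, loose, to the left of the box, its centre at least 180 mm from the box's centre. Origin: centre of the underside.
- tumbler: Drinking glass, 76 mm across, 86 mm tall, loose, to the far left of the box, its centre at least 250 mm from the box's centre. Origin: centre of the underside.
- pepper_grinder: Slim black pepper grinder, 35 mm across, 106 mm tall, loose, behind the box (away from the robot), its centre at least 165 mm from the box's centre. Three fixed spice jars, at most 98 mm tall, stand beyond the box's far left corner, clear of the wings. Origin: centre of the underside.

How it is judged:
By the outcome, as a careful person would: the job done as asked, in the order asked, and still so for the second after the job is handed in, with the robot touching nothing.
It also fails if it takes over 67 s, if anything falls off the work surface, if the arm or the gripper's body presses on something with over 40 N, if the wrist force passes 120 N, or if a joint passes its speed limit or range.

ROBOT

A 6-joint arm with a two-finger parallel gripper is mounted at the origin on a cart in front of the work surface, level with it; the furniture and walls round the work are solid. World frame = base frame: x ahead of the robot, y to its left, z up, the work surface at z = 0. Lengths are in mm, angles in rad, forces in N, time in s.
With the tool pointing down it reaches from about 275 to 850 mm from the base axis. Payload 5.2 kg.
Tool frame: the origin (TCP) lies midway between the tips of the shut fingers; the grasp point (between the pads) lies 19 mm behind it (arm.hold_point_z is the distance from the TCP to the grasp point, in mm); z points along the fingers, y is the line along which they close (so a half turn about z gives the same grasp; the last joint's range is limited). The gripper opens to 85 mm and grips with 20 to 120 N. Pads are 22 mm wide; open, the fingers measure 114 mm over their backs; the gripper's body (76 mm by 85 mm) begins 54 mm behind the grasp point. The pads swing forward as they close: fully open they stand 13 mm farther back than shut.
Start: joints at [1.095, 0.259, 1.535, -0, 1.348, -0.203], TCP at [148.163, 529.672, 198.01] pointing down, gripper open.
Joint ranges: [-3.14, 3.14], [-0.91, 2.08], [0.19, 2.58], [-1.22, 4.36], [0.22, 2.71], [-3.12, 3.12]. Speed limits (rad/s): [2.57, 2.57, 3.14, 3.14, 3.14, 3.14].

INTERFACE

Orientations are given as a unit quaternion [w, x, y, z].
In Python, from cell import arm gives the robot as it stands.
- The arm moves only by the tool apply_moves, never from a script. Its argument "motion" is a list of rows, each a list of 4 numbers: the shift along the tool's x, y, z in m, then the turn about the tool's z in degrees. A call has exactly 10 rows; each row is the pose to reach, as a shift and turn from the pose commanded when the call began, along the tool's axes at that moment; what a row does not reach only later rows make up. A row lasts 1/8 s, in which the tool goes at most 62.5 mm and 10.7 degrees, less where a joint would pass 70% of its speed; a pose out of reach is approached as far as the arm can. A call with a gripper value outside its range is refused whole. "grip" is the opening, from -1 (shut) to 1 (fully open), set as the call begins (left out, the last holds). The fingers move at their own pace and stop on an object; "newtons" is the grip in N (left out, the last holds). Time passes only in rows, so rows that repeat a pose let the fingers close, or fill a call up. It gives the time, the measured TCP pose, the force, the opening and the grip force at its end, in the units of the state.
- arm.sense(): the state, without advancing time (a new reading comes with each control period).
- arm.camera(name): name is "scene" or "top" or "wrist"; returns a dict with "color" (400x640x3 uint8, blue, green, red), "camera_matrix" (3x3 intrinsics, pixels), "eye" and "attitude" of the camera in the world. Camera axes: x right, y down, z forward; pixel columns grow to the right and rows downward; lengths in mm; the calibration is good to about 2 mm. A picture is of the moment at which its call begins. There is no depth.
- arm.hand_in(): hands the job in; it is judged then, once.
Trained networks look in a picture, given as the dict that the camera call returned (one of the last four; its "shot" number tells which), for a name from the list of things; names that differ only in an ending like _2 or _b are one class to them, and where a whole thing is asked for, a point or a joint stands for the part that bears it (a point fixed in the world has none). Each returns a list of dicts, best first, with "conf" (0 to 1); they miss things now and then, are a little off and sometimes report something else, mostly with a low value. They report only what shows in the picture. A call takes as long as a camera call.
- arm.boxes_of(picture, thing): "at" ([column, row] in pixels, amid what is visible of it).
The state is a dict: "time": time; "joint_positions": joint angles; "qvel": joint speeds; "joint_efforts": joint torques, N m; "position": TCP position; "orientation": TCP orientation; "contact_force": force on the tool from outside, world axes, zero at the start; "moment": the same for the moment, N m; "grip_width": finger opening in mm; "finger_force": force on a finger pad.
Only numpy, scipy, OpenCV 4.12 (cv2) and the standard library are available. Lean on these libraries where they do the work, as an engineer would, in place of code of your own. Each camera call takes 0.05 s, during which the arm holds its last target. There are 200 camera calls.

## Working session

There is one attempt and no reset: what is moved stays moved. The work goes in short steps, Python scripts to look and compute and a tool call to move; the robot and the scene stay as the last step left them, time stands still between calls to the robot, and variables do not carry over. Pictures are saved under pics/ and viewed, at most 10 in all, crops included, and the job is handed in when it is done.

Besides the shell and the picture viewer there is one more tool, called after "Call:" in YAML: its name, and indented under it one key for each argument. apply_moves: Moves the arm, as the interface text tells. Its arguments: {"type":"object","properties":{"motion":{"type":"array","items":{"type":"array","items":{"type":"number"}}},"grip":{"type":"number"},"newtons":{"type":"number"}},"required":["motion"]}

```bash
mkdir -p pics; ls
cat > h.py <<'E'
import numpy as np, cv2
from cell import arm
from scipy.spatial.transform import Rotation as R
def rot(a):
    a=np.array(a,float)
    return a if a.shape==(3,3) else R.from_quat(a,scalar_first=True).as_matrix()
def ray(p,uv):
    d=np.linalg.inv(p["camera_matrix"])@np.array([uv[0],uv[1],1.0]); return np.array(p["eye"]),rot(p["attitude"])@d
def atz(p,uv,z):
    e,d=ray(p,uv); return e+d*(z-e[2])/d[2]
def proj(p,X):
    c=(np.array(X)-np.array(p["eye"]))@rot(p["attitude"]); q=c@np.array(p["camera_matrix"]).T; return q[...,:2]/q[...,2:]
E
python3 - <<'E'
from h import *
s=arm.sense(); print({k:np.round(s[k],3).tolist() for k in s})
ps={n:arm.camera(n) for n in("scene","top")}
for n,p in ps.items():
    cv2.imwrite(f"pics/{n}1.png",p["color"]); print(n,np.round(p["eye"]),np.shape(p["attitude"]))
    for t,z in [("glass_box",78),("wing_near_edge",75),("wing_far_edge",75),("wing_left_edge",75),("wing_right_edge",75),("honey_jar",45),("tumbler",43),("pepper_grinder",53)]:
        b=arm.boxes_of(p,t); print(t,[(np.round(x["at"]).tolist(),round(x["conf"],2),np.round(atz(p,x["at"],z)[:2]).tolist()) for x in b[:3]])
E
```

```text
pics
{'time': 0.0, 'joint_positions': [1.095, 0.259, 1.536, 0.0, 1.348, -0.203], 'qvel': [-0.0, 0.0, -0.0, -0.001, -0.001, 0.002], 'joint_efforts': [-0.0, -44.603, -29.057, -0.0, 0.012, -0.0], 'position': [147.867, 529.147, 197.166], 'orientation': [-0.0, 0.136, 0.991, -0.001], 'contact_force': [-0.46, -0.363, 0.032], 'moment': [-0.0, -0.014, 0.037], 'finger_force': 0.0, 'grip_width': 85.424}
scene [ 232. -775.  619.] (4,)
glass_box [([302.0, 259.0], 0.61, [487.0, -272.0]), ([262.0, 275.0], 0.51, [414.0, -273.0])]
wing_near_edge [([259.0, 275.0], 0.71, [410.0, -267.0])]
wing_far_edge [([336.0, 230.0], 0.73, [576.0, -232.0])]
wing_left_edge []
wing_right_edge [([344.0, 286.0], 0.95, [518.0, -354.0])]
honey_jar [([228.0, 190.0], 0.81, [461.0, 23.0])]
tumbler [([263.0, 171.0], 0.65, [558.0, 59.0])]
pepper_grinder [([392.0, 208.0], 0.66, [724.0, -206.0])]
top [ 534. -148.  947.] (4,)
glass_box [([383.0, 251.0], 0.85, [489.0, -250.0])]
wing_near_edge [([391.0, 286.0], 0.73, [419.0, -264.0])]
wing_far_edge [([370.0, 206.0], 0.92, [579.0, -227.0])]
wing_left_edge [([331.0, 258.0], 0.81, [476.0, -147.0]), ([393.0, 286.0], 0.51, [419.0, -269.0])]
wing_right_edge [([434.0, 233.0], 0.93, [524.0, -352.0])]
honey_jar [([250.0, 264.0], 0.75, [463.0, 23.0])]
tumbler [([227.0, 217.0], 0.72, [560.0, 71.0]), ([385.0, 248.0], 0.35, [493.0, -258.0])]
pepper_grinder [([333.0, 259.0], 0.69, [472.0, -150.0]), ([353.0, 135.0], 0.68, [729.0, -196.0])]
```

Run:
```python
import cv2
a=cv2.imread("pics/top1.png")[100:320,190:490]; cv2.imwrite("pics/topc.png",cv2.resize(a,(780,572),interpolation=3))
a=cv2.imread("pics/scene1.png")[140:340,190:450]; cv2.imwrite("pics/scenec.png",cv2.resize(a,(780,600),interpolation=3))
```

```text
(no output)
```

View pics/topc.png

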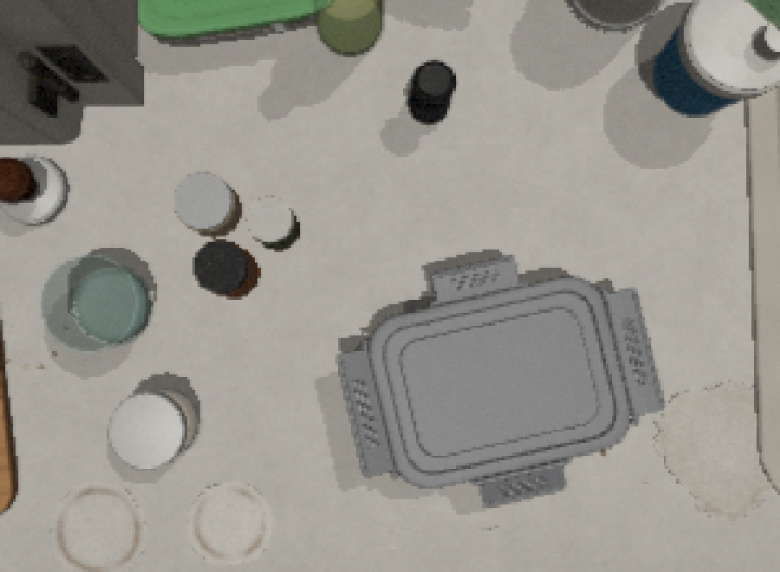

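View pics/scenec.png

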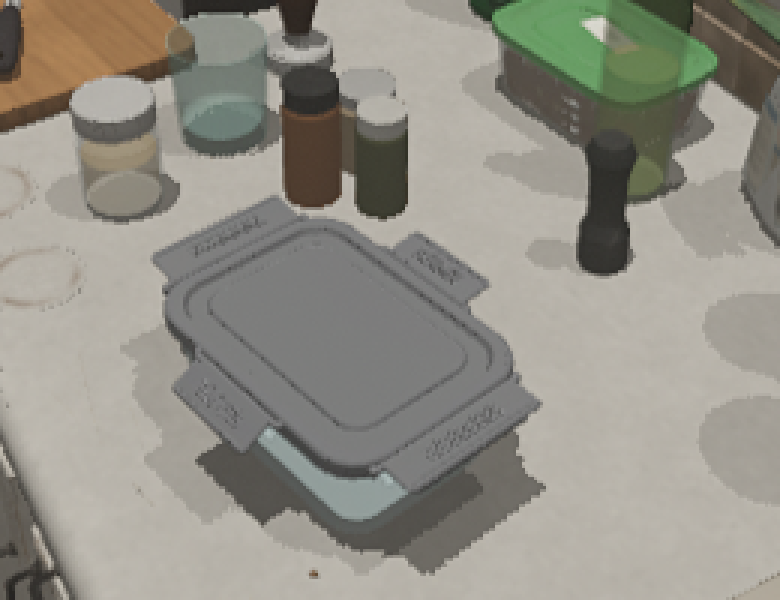

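Top view: the lid is at about px (382,247) and all four wings stick out. The jar is at (250,264), the tumbler at (227,217) and the grinder at (353,135). The network's grinder hit at (333,259) is really the left wing. The scene view agrees. Next I'll refine the lid's centre and yaw by segmenting it.

```bash
cat >> h.py <<'E'
def lid(p):
    im=p["color"].astype(int); g=im.mean(2); sat=im.max(2)-im.min(2)
    m=((g>95)&(g<150)&(sat<14)).astype(np.uint8)
    m=cv2.morphologyEx(m,cv2.MORPH_CLOSE,np.ones((7,7)))
    m=cv2.morphologyEx(m,cv2.MORPH_OPEN,cv2.getStructuringElement(cv2.MORPH_ELLIPSE,(45,45)))
    n,l,st,c=cv2.connectedComponentsWithStats(m)
    k=l[248,382]; assert k>0
    cs=max(cv2.findContours((l==k).astype(np.uint8),0,1)[0],key=cv2.contourArea)[:,0]
    w=np.array([atz(p,q,76)[:2] for q in cs],np.float32)
    return cv2.minAreaRect(w)
def plan(c,yaw,s=None):
    s=s or arm.sense(); Rb=rot(s["orientation"]); P=np.array(s["position"])
    f=lambda X:np.round(Rb.T@(np.array(X)-P)).tolist()
    return f
E
python3 - <<'E'
from h import *
p=arm.camera("top"); print(lid(p)); print(proj(p,np.array([498,-249,78.])))
E
```

```text
((499.06048583984375, -241.13607788085938), (247.64193725585938, 190.541259765625), 81.82058715820312)
[382.40302676 246.25282235]
```

Run:
```python
from h import *
p=arm.camera("top"); c=np.array([498,-249]); y=.228
Rz=np.array([[np.cos(y),-np.sin(y)],[np.sin(y),np.cos(y)]])
im=cv2.resize(p["color"][160:310,300:460],None,fx=4,fy=4,interpolation=3)
def dr(q,z,col):
    X=np.c_[np.array(q)@Rz.T+c,np.full(len(q),z)]; u=(proj(p,X)-[300,160]+.5)*4
    cv2.polylines(im,[u.astype(int)],True,col,1)
dr([[68,93],[68,-93],[-68,-93],[-68,93]],77.,(0,0,255))
cv2.imwrite("pics/ov.png",im)
f=plan(c,y)
# hover target near wing: tool centre o=69+12+11=92, z 110
for n,q in [("near",[-92,0]),("far",[92,0]),("left",[0,122]),("right",[0,-122])]:
    X=Rz@np.array(q)+c; print(n,X.round(),f([*X,115.]))
```

```text
near [ 408. -270.] [-466.0, -700.0, 83.0]
far [ 588. -228.] [-627.0, -611.0, 83.0]
left [ 470. -130.] [-488.0, -549.0, 83.0]
right [ 526. -368.] [-605.0, -763.0, 83.0]
```

View pics/ov.png

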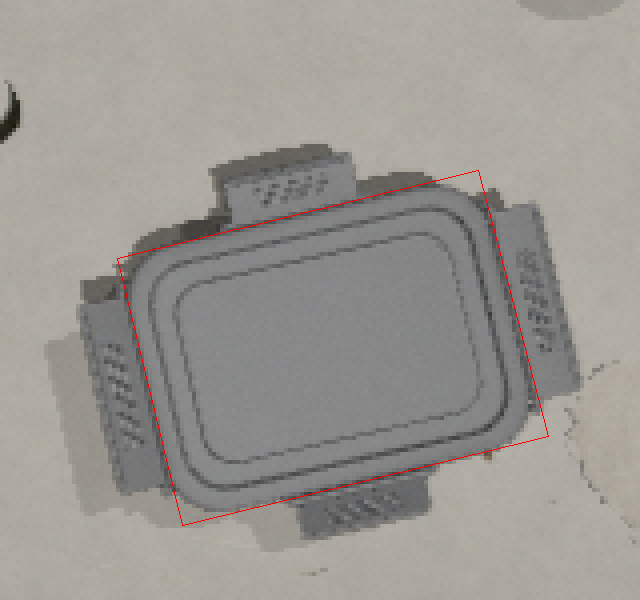

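Call:
apply_moves:
  motion:
    - [-0.045,-0.03,0,-3]
    - [-0.09,-0.08,0,-6]
    - [-0.13,-0.13,0,-9]
    - [-0.17,-0.18,0,-12]
    - [-0.21,-0.23,0,-15]
    - [-0.25,-0.28,0,-18]
    - [-0.29,-0.33,0,-21]
    - [-0.335,-0.375,0,-24]
    - [-0.38,-0.42,0,-27]
    - [-0.42,-0.465,0,-28.8]
  grip: -1
  newtons: 40

```text
time: 2.25
position: [422.7, -22.4, 198.4]
orientation: [0.001, -0.115, 0.993, -0.0]
contact_force: [1.0, 0.7, 0.9]
grip_width: 0.1
finger_force: 0.0
```

```bash
cat > pl.py <<'E'
from h import *
c=np.array([498,-249]); y=.228
Rz=np.array([[np.cos(y),-np.sin(y)],[np.sin(y),np.cos(y)]])
s=arm.sense(); Rb=rot(s["orientation"]); P=np.array(s["position"])
b=Rz.T@(P[:2]-c); f=np.array(s["contact_force"])
print("t",s["time"],"box-frame pos",b.round(1),"z",P[2].round(1),"F box",(Rz.T@f[:2]).round(1),f[2].round(1),"q6",round(s["joint_positions"][5],2),"grip",round(s["grip_width"],1))
print("tool x yaw err deg",np.degrees(np.arctan2(*(Rz.T@-Rb[:2,0])[::-1])).round(2))
for n,q in [("near",[-92,0]),("far",[92,0]),("left",[0,122]),("right",[0,-122])]:
    print(n,np.round(Rb.T@(np.array([*(Rz@q+c),115.])-P)).tolist())
E
python3 pl.py
```

```text
t 2.25 box-frame pos [-22.1 237.7] z 198.4 F box [1.1 0.4] 0.9 q6 -2.12 grip 0.1
tool x yaw err deg 0.14
near [71.0, -238.0, 83.0]
far [-113.0, -238.0, 84.0]
left [-22.0, -116.0, 84.0]
right [-21.0, -360.0, 84.0]
```

Call:
apply_moves:
  motion:
    - [-0.01,-0.05,0.03,0]
    - [-0.02,-0.1,0.06,0]
    - [-0.022,-0.116,0.085,0]
    - [-0.022,-0.116,0.1,0]
    - [-0.022,-0.116,0.112,0]
    - [-0.022,-0.116,0.124,0]
    - [-0.022,-0.116,0.135,0]
    - [-0.022,-0.116,0.145,0]
    - [-0.022,-0.116,0.154,0]
    - [-0.022,-0.116,0.154,0]

```text
time: 3.5
position: [469.2, -128.0, 43.3]
orientation: [-0.001, -0.115, 0.993, 0.0]
contact_force: [-0.4, 0.8, -0.4]
grip_width: 0.3
finger_force: 0.0
```

```bash
python3 pl.py
python3 - <<'E'
from h import *
p=arm.camera("scene"); cv2.imwrite("pics/s2.png",cv2.resize(p["color"][140:320,190:430],(800,600),interpolation=3))
E
```

```text
t 3.5 box-frame pos [ -0.7 124.4] z 43.3 F box [-0.2  0.9] -0.4 q6 -2.3 grip 0.3
tool x yaw err deg 0.11
near [92.0, -124.0, -72.0]
far [-92.0, -125.0, -72.0]
left [-1.0, -2.0, -72.0]
right [-0.0, -246.0, -72.0]
```

View pics/s2.png

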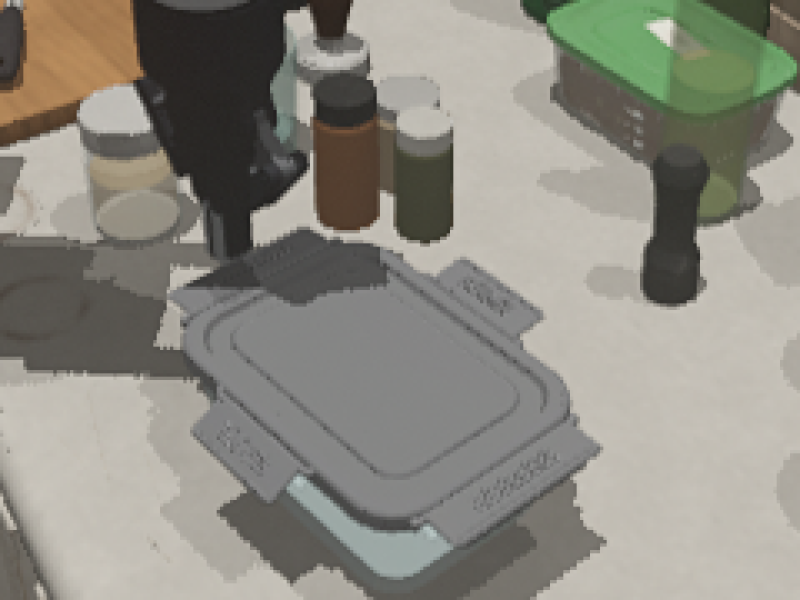

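The first descent passed outside the left wing, which still stands up, and touched nothing. The finger tips are thin along their closing line and the linkage flares out above them, so I'll turn 90° and press with the pad side.

Call:
apply_moves:
  motion:
    - [0,0.002,-0.055,0]
    - [0,0,-0.075,10]
    - [0,-0.005,-0.075,20]
    - [0,-0.009,-0.075,30]
    - [0,-0.009,-0.075,40]
    - [0,-0.009,-0.075,50]
    - [0,-0.009,-0.075,60]
    - [0,-0.009,-0.075,70]
    - [0,-0.009,-0.075,80]
    - [0,-0.009,-0.075,90]

```text
time: 4.8
position: [472.0, -137.2, 119.5]
orientation: [0.0, 0.624, 0.782, 0.0]
contact_force: [0.1, -0.4, -0.1]
grip_width: -0.0
finger_force: 0.0
```

```bash
python3 pl.py
```

```text
t 4.8 box-frame pos [-1.000e-01  1.148e+02] z 119.5 F box [ 0.  -0.4] -0.1 q6 -0.73 grip -0.0
tool x yaw err deg -90.23
near [-115.0, -91.0, 4.0]
far [-114.0, 93.0, 5.0]
left [7.0, 0.0, 4.0]
right [-237.0, 1.0, 5.0]
```

Call:
apply_moves:
  motion:
    - [0,0,0.02,0]
    - [0,0,0.033,0]
    - [0,0,0.043,0]
    - [0,0,0.052,0]
    - [0,0,0.06,0]
    - [0,0,0.067,0]
    - [0,0,0.073,0]
    - [-0.001,0,0.075,0]
    - [-0.002,0,0.075,0]
    - [-0.002,0,0.075,0]

```text
time: 6.05
position: [472.4, -139.1, 44.3]
orientation: [0.0, 0.621, 0.783, 0.0]
contact_force: [0.4, 0.4, 0.1]
grip_width: 0.0
finger_force: 0.0
```

```bash
python3 pl.py
python3 - <<'E'
from h import *
p=arm.camera("scene"); cv2.imwrite("pics/s3.png",cv2.resize(p["color"][140:320,190:430],(800,600),interpolation=3))
E
```

```text
t 6.05 box-frame pos [-1.000e-01  1.128e+02] z 44.3 F box [0.5 0.3] 0.1 q6 -0.74 grip 0.0
tool x yaw err deg -89.9
near [-113.0, -92.0, -71.0]
far [-113.0, 92.0, -71.0]
left [9.0, 0.0, -71.0]
right [-235.0, -0.0, -71.0]
```

View pics/s3.png

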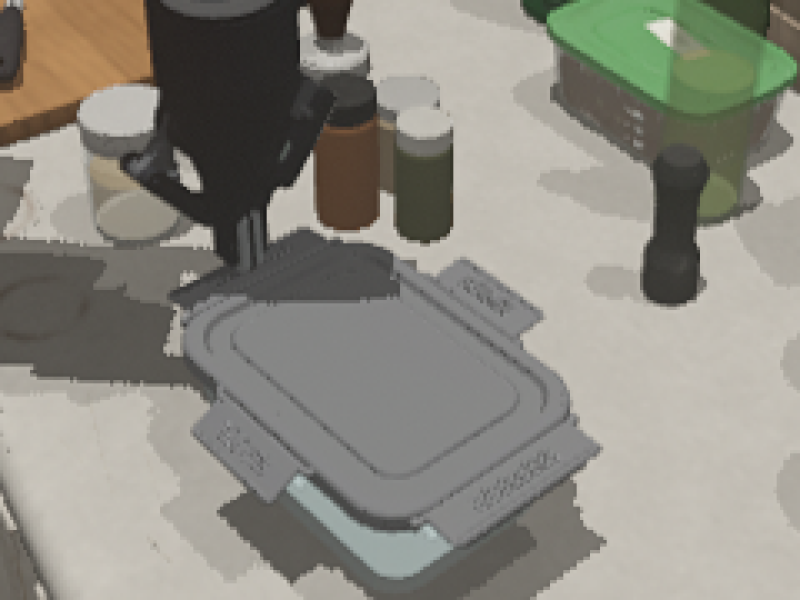

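Run:
```python
from h import *
c=np.array([498,-249]); y=.228
Rz=np.array([[np.cos(y),-np.sin(y)],[np.sin(y),np.cos(y)]])
P=np.array(arm.sense()["position"])
for n in("scene","top"):
    p=arm.camera(n); 
    print(n,"tcp",proj(p,P),"tcp+30",proj(p,P+[0,0,30]))
    g=lambda q,z:proj(p,np.array([*(Rz@q+c),z]))
    print("corners hinge/edge",[g([x,d],z).round(0).tolist() for d,z in((94,75),(117,85),(106,54),(99,48)) for x in(-48,48)])
    print(arm.boxes_of(p,"wing_left_edge"))
    if n=="top": cv2.imwrite("pics/t3.png",cv2.resize(p["color"][180:300,310:470],(800,600),interpolation=3))
```

```text
scene tcp [263.57733352 231.76204563] tcp+30 [262.57901442 219.44999834]
corners hinge/edge [[247.0, 235.0], [289.0, 213.0], [239.0, 225.0], [281.0, 203.0], [244.0, 241.0], [285.0, 219.0], [247.0, 245.0], [288.0, 223.0]]
[{'at': [262.0, 222.4], 'conf': 0.6}]
top tcp [327.45104042 258.52613396] tcp+30 [327.31605521 259.55895848]
corners hinge/edge [[342.0, 281.0], [331.0, 234.0], [331.0, 284.0], [319.0, 237.0], [336.0, 281.0], [325.0, 235.0], [340.0, 280.0], [328.0, 234.0]]
[{'at': [331.0, 238.2], 'conf': 0.58}]
```

View pics/t3.png

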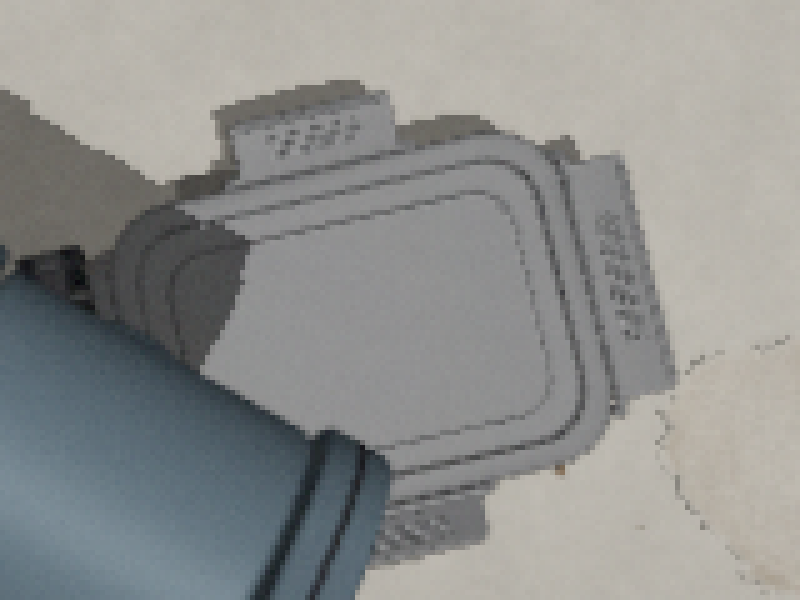

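The top view shows the left wing's edge moved from column 320 to about 328, so it is nearly down. What looks like a wing in the scene view is partly gripper shadow. I'll push inward and watch the force.

Call:
apply_moves:
  motion:
    - [-0.0005,0,0,0]
    - [-0.001,0,0,0]
    - [-0.0015,0,0,0]
    - [-0.002,0,0,0]
    - [-0.0025,0,0,0]
    - [-0.003,0,0,0]
    - [-0.0035,0,0,0]
    - [-0.004,0,0,0]
    - [-0.004,0,0,0]
    - [-0.004,0,0,0]

```text
time: 7.55
position: [473.1, -142.8, 44.0]
orientation: [-0.0, 0.621, 0.784, 0.0]
contact_force: [0.4, 0.9, -0.3]
grip_width: 0.0
finger_force: 0.0
```

```bash
python3 pl.py
```

```text
t 7.55 box-frame pos [ -0.3 109.1] z 44.0 F box [0.6 0.8] -0.3 q6 -0.75 grip 0.0
tool x yaw err deg -89.89
near [-109.0, -92.0, -71.0]
far [-109.0, 92.0, -71.0]
left [13.0, 0.0, -71.0]
right [-231.0, -0.0, -71.0]
```

Call:
apply_moves:
  motion:
    - [-0.0003,0,0,0]
    - [-0.0006,0,0,0]
    - [-0.001,0,0,0]
    - [-0.0013,0,0,0]
    - [-0.0016,0,0,0]
    - [-0.002,0,0,0]
    - [-0.0023,0,0,0]
    - [-0.0026,0,0,0]
    - [-0.003,0,0,0]
    - [-0.003,0,0,0]

```text
time: 8.8
position: [473.7, -145.5, 44.1]
orientation: [-0.0, 0.621, 0.784, 0.0]
contact_force: [-1.1, 3.7, 4.0]
grip_width: -0.2
finger_force: 2.3
```

```bash
python3 pl.py
```

```text
t 8.8 box-frame pos [ -0.3 106.4] z 44.1 F box [-0.3  3.9] 4.0 q6 -0.75 grip -0.2
tool x yaw err deg -89.9
near [-106.0, -92.0, -71.0]
far [-106.0, 92.0, -71.0]
left [16.0, 0.0, -71.0]
right [-228.0, -0.0, -71.0]
```

Call:
apply_moves:
  motion:
    - [-0.0003,0,0,0]
    - [-0.0006,0,0,0]
    - [-0.001,0,0,0]
    - [-0.0013,0,0,0]
    - [-0.0016,0,0,0]
    - [-0.002,0,0,0]
    - [-0.002,0,0,0]
    - [-0.002,0,0,0]
    - [-0.002,0,0,0]
    - [-0.002,0,0,0]

```text
time: 10.05
position: [474.1, -147.1, 44.4]
orientation: [-0.0, 0.621, 0.784, 0.0]
contact_force: [-2.0, 6.3, 7.1]
grip_width: 0.1
finger_force: 4.1
```

```bash
python3 pl.py
```

```text
t 10.05 box-frame pos [ -0.2 104.6] z 44.4 F box [-0.5  6.6] 7.1 q6 -0.76 grip 0.1
tool x yaw err deg -89.9
near [-104.0, -92.0, -71.0]
far [-105.0, 92.0, -71.0]
left [17.0, 0.0, -71.0]
right [-227.0, -0.0, -71.0]
```

Call:
apply_moves:
  motion:
    - [0.006,0,0,0]
    - [0.014,0,0,0]
    - [0.02,0,0,0]
    - [0.02,0,-0.04,0]
    - [0.02,0,-0.08,0]
    - [0.02,0.01,-0.13,0]
    - [0.02,0.04,-0.16,0]
    - [0.04,0.06,-0.16,0]
    - [0.05,0.06,-0.16,0]
    - [0.05,0.06,-0.16,0]

```text
time: 11.3
position: [520.2, -84.6, 203.3]
orientation: [-0.001, 0.621, 0.784, -0.0]
contact_force: [0.1, 0.0, -0.3]
grip_width: 0.0
finger_force: 0.0
```

Run:
```python
from h import *
p=arm.camera("scene"); cv2.imwrite("pics/s4.png",cv2.resize(p["color"][180:300,230:390],(800,600),interpolation=3))
p=arm.camera("top"); cv2.imwrite("pics/t4.png",cv2.resize(p["color"][180:300,310:470],(800,600),interpolation=3))
p=arm.camera("wrist"); print(p["eye"]);cv2.imwrite("pics/w4.png",p["color"])
```

```text
[502.23952251  -4.35492998 379.9371115 ]
```

View pics/s4.png

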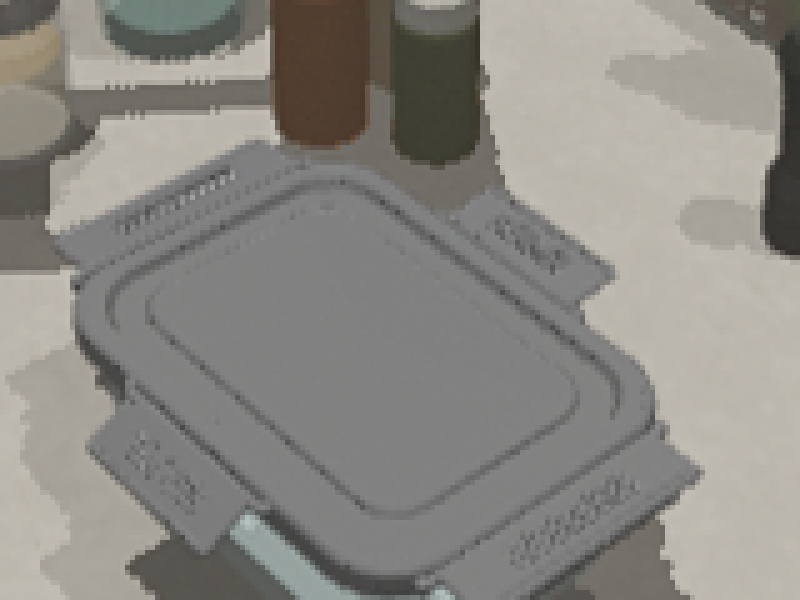

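Run:
```python
from h import *
r=lambda a,s:cv2.resize(a,s,interpolation=3)
a=r(cv2.imread("pics/top1.png")[215:290,315:415],(400,300)); b=r(cv2.imread("pics/t4.png")[175:550,25:525],(400,300))
w=r(cv2.imread("pics/w4.png"),(480,300)); s=r(cv2.imread("pics/scene1.png")[180:300,230:360],(320,300))
cv2.imwrite("pics/m5.png",np.vstack([np.hstack([a,b]),np.hstack([w,s])]))
```

```text
(no output)
```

View pics/m5.png

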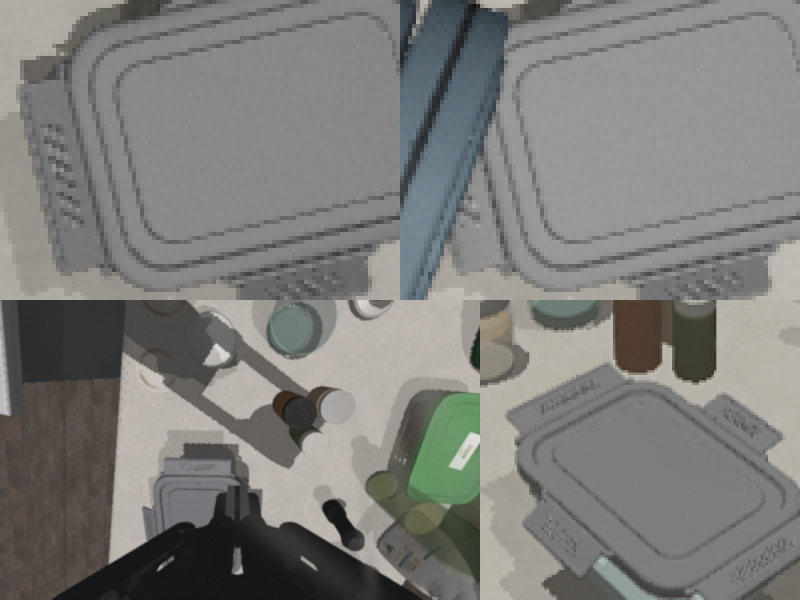

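Run:
```python
from h import *
c=np.array([498,-249]); y=.228
Rz=np.array([[np.cos(y),-np.sin(y)],[np.sin(y),np.cos(y)]])
s=arm.sense();P=np.array(s["position"]);Rb=rot(s["orientation"]); p=arm.camera("wrist")
print("tcp",proj(p,P),[proj(p,P+Rb@d).round().tolist() for d in ([11,0,0],[-11,0,0],[0,0,-20],[0,15,-20],[0,-15,-20])])
for a in (0,.4,.8,1.2,1.6):
    d=94+25*np.cos(.4-a)-2*np.sin(.4-a); z=73+25*np.sin(.4-a)+2*np.cos(.4-a)
    print(a,[proj(p,np.array([*(Rz@[x,d]+c),z])).round(0).tolist() for x in(-48,48)])
im=p["color"]; 
a=cv2.resize(im[580//1-0-0:400,200:360] if False else im[190:310,170:380],(800,457),interpolation=3)
cv2.imwrite("pics/w5.png",a)
```

```text
tcp [315.12969631 234.44866198] [[315.0, 218.0], [315.0, 250.0], [315.0, 250.0], [341.0, 250.0], [289.0, 250.0]]
0 [[212.0, 218.0], [305.0, 218.0]]
0.4 [[215.0, 212.0], [305.0, 212.0]]
0.8 [[218.0, 210.0], [306.0, 210.0]]
1.2 [[221.0, 211.0], [306.0, 212.0]]
1.6 [[223.0, 216.0], [306.0, 216.0]]
```

View pics/w5.png

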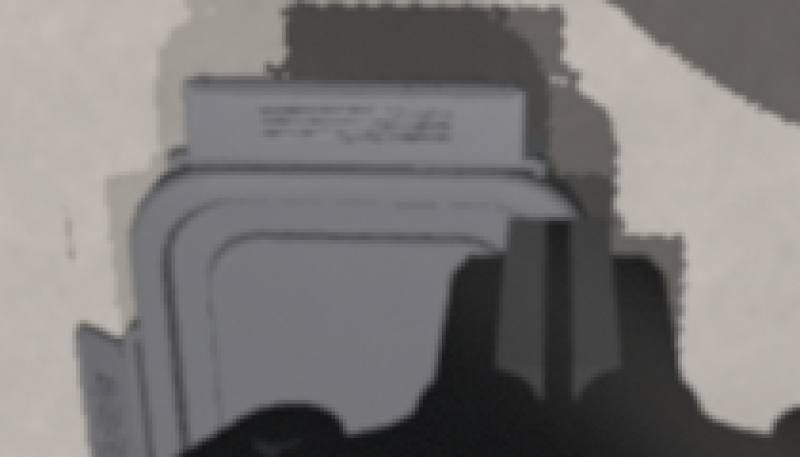

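Run:
```python
from h import *
s=arm.sense();P=np.array(s["position"]); p=arm.camera("scene")
print(s["joint_positions"],P)
for k in (0,15,30,45): print(k,proj(p,P+[0,0,k]).round(1))
u,v=proj(p,P).round().astype(int)
g=p["color"].mean(2).astype(int)
for r in range(v-30,v+8): print(r,' '.join('%3d'%x for x in g[r,u-14:u+15]))
print(u)
```

```text
[-3.74696641e-01  2.15145079e-01  1.57778725e+00 -3.79943073e-04
  1.34921764e+00 -6.03775959e-01] [520.74029184 -85.8885498  203.72731364]
0 [270.8 139.7]
15 [270.4 132.4]
30 [269.9 124.9]
45 [269.5 117.2]
110 171 161 159 161  71  31  35  37  34  35  34  40  73  83  84  60  33  80  86  53  34  57  58  56  90  92  94  91  90
111 148 112 114 107  47  32  35  36  34  35  35  40  72  82  84  60  33  80  86  52  34  57  58  56  90  92  94  92  90
112 101 112 126 136  60  32  35  35  35  35  36  41  72  81  85  61  34  81  85  55  37  53  58  55  88  91  93  90  91
113 151 170 166 167  74  32  35  36  34  35  33  37  73  80  85  59  33  80  85  62  40  43  54  56  81  91  93  90  91
114 159 150 133 117  51  31  36  36  36  35  35  36  73  81  84  65  35  76  85  63  40  42  49  51  82  92  92  92  92
115 123  95 115 122  62  35  36  36  37  36  37  39  73  81  84  73  35  66  85  63  39  35  43  43  83  93  93  92  93
116 138 138 169 178  89  36  35  37  35  36  39  34  72  79  84  72  37  67  85  63  38  35  36  39  80  93  93  92  93
117 166 160 156 156  76  33  35  35  36  36  37  31  
[... 2970 characters left out ...]
  39  39  39  39  38  39  38  38  38  39  39  39  42  39  38  38  43  40 126 131 118  54  37  41
143  32  33  33  34  34  33  32  34  34  35  35  32  34  35  41  38  37  41  38 128 131 132 131 184 189 158  66  34  39
144 116 111  97  94 100 101 101 101 101 105 106 109 117 124  61  40 127 131 130 186 189 189 187 185 184 190 105  42  39
145 165 161 147 146 151 151 152 152 151 154 156 159 166 172 117 107 181 188 187 185 184 185 183 183 182 188 130  53  38
146 145 145 148 147 146 146 147 145 146 146 145 145 145 146 153 155 164 170 181 182 183 183 183 183 183 187 158  69  36
147 145 145 146 146 146 146 146 146 146 145 145 144 146 147 147 146 143 149 169 177 181 183 182 182 183 186 193  95  38
271
```

The camera puts the real fingertips about 30-36 mm above the reported TCP (scene row 124 seen, 140 predicted; the wrist view agrees). My earlier presses were therefore too high, so I'll go lower.

```bash
python3 pl.py
```

```text
t 11.55 box-frame pos [ 59.1 153.7] z 203.8 F box [-0.4 -0.2] 0.7 q6 -0.6 grip -0.1
tool x yaw err deg -89.94
near [-154.0, -151.0, 89.0]
far [-154.0, 33.0, 89.0]
left [-32.0, -59.0, 89.0]
right [-276.0, -59.0, 89.0]
```

Call:
apply_moves:
  motion:
    - [-0.02,-0.03,0.04,0]
    - [-0.039,-0.059,0.08,0]
    - [-0.039,-0.059,0.11,0]
    - [-0.039,-0.059,0.13,0]
    - [-0.039,-0.059,0.14,0]
    - [-0.039,-0.059,0.15,0]
    - [-0.039,-0.059,0.16,0]
    - [-0.039,-0.059,0.168,0]
    - [-0.039,-0.059,0.176,0]
    - [-0.039,-0.059,0.176,0]

```text
time: 12.8
position: [472.2, -136.5, 27.4]
orientation: [-0.001, 0.621, 0.784, -0.0]
contact_force: [-0.4, 0.2, 0.2]
grip_width: 0.2
finger_force: 0.0
```

```bash
cat > tip.py <<'E'
from h import *
s=arm.sense();P=np.array(s["position"]); p=arm.camera("scene")
c=np.array([498,-249]); y=.228
Rz=np.array([[np.cos(y),-np.sin(y)],[np.sin(y),np.cos(y)]])
for k in (0,30,40): print(k,proj(p,P+[0,0,k]).round(1))
u,v=proj(p,P).round().astype(int)
g=p["color"].mean(2).astype(int)
for r in range(v-30,v+10): print(r,' '.join('%3d'%x for x in g[r,u-12:u+13]))
E
python3 pl.py; python3 tip.py
```

```text
t 12.8 box-frame pos [  0.3 115.4] z 27.4 F box [-0.4  0.3] 0.2 q6 -0.74 grip 0.2
tool x yaw err deg -89.88
near [-115.0, -93.0, -88.0]
far [-116.0, 91.0, -88.0]
left [7.0, -0.0, -88.0]
right [-237.0, -1.0, -88.0]
0 [263.5 237.7]
30 [262.5 225.7]
40 [262.2 221.6]
208  41  41  41  40  39  40  40  39  39  40  40  39  41  40  39  41  41  38  48 148 187 187 186 186 188
209  40  39  40  40  40  39  39  40  40  41  43  41  41  40  45  52  43  36  69 189 190 187 185 186 187
210  42  40  39  41  39  40  39  40  38  41  42  42  40  37  59  75  64  38  66 187 189 186 186 186 186
211  41  39  40  40  40  40  39  42  40  41  39  40  53  38  61  80  82  42  55 187 188 186 186 186 188
212  42  42  42  40  40  40  40  40  41  40  39  48  79  53  46  81  86  44  28 188 189 186 186 186 187
213  38  38  41  41  41  40  40  41  40  40  56  68  90  66  44  87  92  49  29 191 191 188 187 188 188
214  46  53  47  40  40  41  41  40  40  38  79  83  91  66  38  85  91  55  33 173 174 170 190 174 190
215  84  90  68  42  41  40  40  41  40  36  78  86  90  65  38  87  92  56  36 100 107 105 170 117 171
216 
[... 2623 characters left out ...]
 134 135 112 129 133 134 133 133 134 134 134 134 133 133 133 134 134 134 133
242 107 115 133 134 134 134 134 134 114 125 135 134 133 133 133 134 133 133 133 133 134 134 133 133 134
243 119 110 133 134 133 134 134 135 114 105 130 135 134 133 134 134 133 133 133 133 133 133 133 133 134
244 129 104 125 133 134 134 133 135 116  93 121 131 134 134 134 133 133 133 134 134 134 133 134 134 134
245 136 121 115 132 134 133 133 134 135 126 115 122 131 135 134 134 133 133 133 134 133 134 133 134 133
246 134 134 126 134 134 133 133 134 134 135 125 113 121 132 136 134 134 134 133 134 133 133 134 133 134
247 135 134 134 134 134 133 134 134 134 134 135 125 111 108 130 135 134 133 134 134 134 133 134 133 134
```

Call:
apply_moves:
  motion:
    - [0,0,0.005,0]
    - [0,0,0.01,0]
    - [0,0,0.014,0]
    - [0,0,0.017,0]
    - [-0.001,0,0.017,0]
    - [-0.002,0,0.017,0]
    - [-0.003,0,0.017,0]
    - [-0.004,0,0.017,0]
    - [-0.0045,0,0.017,0]
    - [-0.0045,0,0.017,0]

```text
time: 14.1
position: [473.5, -139.9, 11.1]
orientation: [-0.001, 0.621, 0.783, 0.001]
contact_force: [-0.5, 5.8, 2.7]
grip_width: 0.2
finger_force: 2.9
```

```bash
python3 pl.py
```

```text
t 14.1 box-frame pos [  0.8 111.8] z 11.1 F box [0.8 5.8] 2.7 q6 -0.75 grip 0.2
tool x yaw err deg -89.91
near [-111.0, -93.0, -104.0]
far [-112.0, 91.0, -104.0]
left [10.0, -1.0, -104.0]
right [-234.0, -1.0, -104.0]
```

Call:
apply_moves:
  motion:
    - [-0.0005,0,0,0]
    - [-0.001,0,0,0]
    - [-0.0015,0,0,0]
    - [-0.002,0,0,0]
    - [-0.002,0,0,0]
    - [-0.002,0,0,0]
    - [-0.002,0,0,0]
    - [-0.002,0,0,0]
    - [-0.002,0,0,0]
    - [-0.002,0,0,0]

```text
time: 15.35
position: [473.1, -140.9, 11.0]
orientation: [-0.002, 0.621, 0.783, 0.001]
contact_force: [-1.7, 9.2, 4.2]
grip_width: 0.2
finger_force: 4.4
```

```bash
python3 pl.py
```

```text
t 15.35 box-frame pos [  0.2 110.9] z 11.0 F box [0.4 9.3] 4.2 q6 -0.75 grip 0.2
tool x yaw err deg -89.91
near [-110.0, -93.0, -104.0]
far [-111.0, 91.0, -104.0]
left [11.0, -0.0, -104.0]
right [-233.0, -1.0, -105.0]
```

Call:
apply_moves:
  motion:
    - [0.005,0,0,0]
    - [0.015,0,0,0]
    - [0.025,0,-0.02,0]
    - [0.025,0,-0.06,0]
    - [0.025,0,-0.11,0]
    - [0.01,0,-0.13,0]
    - [-0.03,0,-0.13,0]
    - [-0.09,0,-0.13,0]
    - [-0.15,0,-0.13,0]
    - [-0.21,0,-0.13,0]

```text
time: 16.6
position: [522.3, -349.2, 141.1]
orientation: [0.0, 0.621, 0.784, -0.0]
contact_force: [1.2, -0.3, 0.8]
grip_width: -0.4
finger_force: 0.0
```

```bash
cat > prof.py <<'E'
from h import *
c=np.array([498,-249]); y=.228
Rz=np.array([[np.cos(y),-np.sin(y)],[np.sin(y),np.cos(y)]])
p=arm.camera("top"); g=p["color"].mean(2).astype(np.float32)
for n,o,h0,t in [("left",[0,1],94,[1,0]),("right",[0,-1],94,[1,0]),("near",[-1,0],69,[0,1]),("far",[1,0],69,[0,1])]:
    for k in (-22,0,22):
        d=np.arange(-8,32,2); q=np.outer(h0+d,o)+k*np.array(t)
        u=proj(p,np.c_[q@Rz.T+c,np.full(len(d),75.)]).astype(np.float32)
        print(n,k,cv2.remap(g,u[None,:,0],u[None,:,1],1)[0].astype(int))
E
python3 pl.py; python3 prof.py
```

```text
t 16.6 box-frame pos [   1.1 -103.1] z 141.1 F box [ 1.1 -0.5] 0.8 q6 -1.0 grip -0.4
tool x yaw err deg -89.89
near [103.0, -93.0, 26.0]
far [103.0, 91.0, 26.0]
left [225.0, -1.0, 26.0]
right [-19.0, -1.0, 26.0]
left -22 [ 81  80  80  66  58  75  67  70  79  81  80  81  80  82  82  83  86 102
 112 112]
left 0 [ 80  79  78  73  76  76  65  69  81  79  81  81  81  83  82  85  96 114
 116 114]
left 22 [ 85  93 108 126 110 140 108 120 165 165 168 169 169 171 170 168 172 185
 189 191]
right -22 [129 143 139 109  91  84  81  71  75  72  73  78  81  82  74  88 152 173
 126  63]
right 0 [84 82 81 61 68 82 82 83 73 76 81 73 73 80 75 72 67 71 77 47]
right 22 [ 81  80  78  69  71  83  84  83  78  78  74  78  79  81  78  73  93 178
 193 193]
near -22 [ 87 127 131 111  97 113 116 110 111 111 110 110 109 110 118 143 169 170
 155 102]
near 0 [ 61  60  57  51  46  56  76 111 108 103 104  94  99 112 125 145 177 191
 187 173]
near 22 [ 59  60  57  53  53  53  51  51  50  51  50  55  91 107 120 156 170 170
 170 171]
far -22 [ 89  85  80  60  71  81  76  78  78  79  79  80  80  81  86 110 116 118
 118 117]
far 0 [ 86  85  79  70  71  79  78  79  91 121 129 130 131 152 130 115 105 114
 116 117]
far 22 [ 86  88 110 102 130 150 153 154 155 154 156 157 158 156 138 124 117 115
 116 116]
```

The left wing is shut: just past 6 mm from the hinge the profile shows only table. Next is the right wing.

Call:
apply_moves:
  motion:
    - [-0.012,-0.001,0.03,0]
    - [-0.012,-0.001,0.07,0]
    - [-0.012,-0.001,0.085,0]
    - [-0.012,-0.001,0.1,0]
    - [-0.012,-0.001,0.11,0]
    - [-0.012,-0.001,0.12,0]
    - [-0.012,-0.001,0.13,0]
    - [-0.011,-0.001,0.13,0]
    - [-0.0095,-0.001,0.13,0]
    - [-0.008,-0.001,0.13,0]

```text
time: 17.9
position: [522.9, -355.3, 11.3]
orientation: [-0.0, 0.621, 0.784, 0.0]
contact_force: [0.7, 0.1, 0.4]
grip_width: 0.4
finger_force: 0.0
```

```bash
python3 pl.py
```

```text
t 17.9 box-frame pos [   0.2 -109.2] z 11.3 F box [ 0.7 -0. ] 0.4 q6 -1.0 grip 0.4
tool x yaw err deg -89.9
near [109.0, -92.0, -104.0]
far [109.0, 92.0, -104.0]
left [231.0, 0.0, -104.0]
right [-13.0, -0.0, -104.0]
```

Call:
apply_moves:
  motion:
    - [0.0005,0,0,0]
    - [0.001,0,0,0]
    - [0.0015,0,0,0]
    - [0.002,0,0,0]
    - [0.0025,0,0,0]
    - [0.003,0,0,0]
    - [0.0035,0,0,0]
    - [0.004,0,0,0]
    - [0.004,0,0,0]
    - [0.004,0,0,0]

```text
time: 19.15
position: [522.6, -352.7, 11.4]
orientation: [0.001, 0.621, 0.783, -0.0]
contact_force: [1.8, -5.0, -1.5]
grip_width: -0.2
finger_force: 2.5
```

```bash
python3 pl.py
```

```text
t 19.15 box-frame pos [   0.5 -106.6] z 11.4 F box [ 0.7 -5.2] -1.5 q6 -1.0 grip -0.2
tool x yaw err deg -89.91
near [107.0, -92.0, -104.0]
far [106.0, 92.0, -104.0]
left [228.0, -0.0, -104.0]
right [-16.0, -0.0, -104.0]
```

Call:
apply_moves:
  motion:
    - [0.0004,0,0.0005,0]
    - [0.0008,0,0.001,0]
    - [0.0012,0,0.0015,0]
    - [0.0015,0,0.002,0]
    - [0.0015,0,0.002,0]
    - [0.0015,0,0.002,0]
    - [0.0015,0,0.002,0]
    - [0.0015,0,0.002,0]
    - [0.0015,0,0.002,0]
    - [0.0015,0,0.002,0]

```text
time: 20.4
position: [523.0, -352.7, 10.7]
orientation: [0.003, 0.621, 0.783, -0.001]
contact_force: [1.1, -5.7, 4.6]
grip_width: -0.1
finger_force: 3.2
```

```bash
python3 pl.py; python3 prof.py
```

```text
t 20.4 box-frame pos [   0.9 -106.6] z 10.7 F box [-0.2 -5.8] 4.6 q6 -1.0 grip -0.1
tool x yaw err deg -89.9
near [106.0, -92.0, -105.0]
far [106.0, 92.0, -105.0]
left [228.0, -0.0, -105.0]
right [-16.0, -1.0, -104.0]
left -22 [ 71  79  78  76  67  60  74  67  68  78  80  82  84  82  81  81  83  87
 102 112]
left 0 [ 75  80  81  79  71  70  78  71  67  78  80  81  79  80  83  84  84  89
 108 113]
left 22 [132 158 155 150 133 113 129 117 136 169 168 167 170 170 167 166 167 172
 185 190]
right -22 [ 47  44  39  42  45  43  42  44  40  44  40  39  45  44  45  49  67  89
 106 115]
right 0 [54 53 45 43 46 41 43 42 48 41 40 42 45 45 45 43 42 41 45 43]
right 22 [ 57  52  51  54  69 103  72  28  16  20  15  19  15  21  24  37  38  40
  36  29]
near -22 [43 43 43 45 43 44 46 43 41 43 43 41 43 43 44 44 42 41 43 43]
near 0 [61 59 57 52 50 56 50 47 45 43 42 44 42 43 45 41 40 46 42 42]
near 22 [ 57  57  54  52  48  52  52  49  49  52  54  54  49  54  85 134 113  61
  45  42]
far -22 [ 85  87  83  59  72  76 102 144 152 153 153 154 154 153 136 123 129 131
 147 176]
far 0 [ 99 135 139 121 130 152 152 149 146 143 128 130 130 151 128 132 107 112
 115 115]
far 22 [154 150 142 107 132 149 151 153 151 153 154 149 154 154 135 122 118 115
 115 115]
```

Call:
apply_moves:
  motion:
    - [-0.01,0,0,0]
    - [-0.025,0,-0.005,0]
    - [-0.03,0,-0.06,0]
    - [-0.03,0,-0.12,0]
    - [-0.03,-0.05,-0.13,10]
    - [-0.03,-0.1,-0.13,20]
    - [-0.03,-0.15,-0.13,30]
    - [0.01,-0.18,-0.13,40]
    - [0.05,-0.18,-0.13,50]
    - [0.08,-0.18,-0.13,60]

```text
time: 21.7
position: [327.2, -312.2, 139.1]
orientation: [-0.001, 0.931, 0.365, 0.0]
contact_force: [-0.1, 0.5, 1.1]
grip_width: 0.3
finger_force: 0.0
```

```bash
python3 pl.py; python3 prof.py
python3 - <<'E'
from h import *
r=lambda a,s:cv2.resize(a,s,interpolation=3)
a=arm.camera("scene")["color"][185:310,240:390]; b=arm.camera("top")["color"][185:310,315:465]
cv2.imwrite("pics/m6.png",np.hstack([r(a,(400,333)),r(b,(400,333))]))
E
```

```text
t 21.7 box-frame pos [-180.7  -23. ] z 139.1 F box [0.1 0.5] 1.1 q6 -0.19 grip 0.3
tool x yaw err deg -150.3
near [88.0, 24.0, 24.0]
far [248.0, 115.0, 24.0]
left [229.0, -36.0, 24.0]
right [108.0, 176.0, 24.0]
left -22 [106 138 136 131 113  82 114 106 116 144 149 150 151 150 150 150 149 152
 163 170]
left 0 [118 134 139 134 116 111 125 109 112 144 148 148 148 150 150 150 149 155
 167 172]
left 22 [117 139 137 132 115  98 112 102 120 149 150 150 151 152 149 148 147 152
 165 171]
right -22 [129 122  98 119 125 162 172 173 171 171 172 172 173 173 174 175 172 172
 174 176]
right 0 [127 115  97 127 135 163 172 172 173 172 172 172 173 174 174 174 175 175
 175 174]
right 22 [127 116 102 114 132 168 175 175 173 171 172 173 174 173 172 174 174 173
 172 173]
near -22 [67 67 65 58 57 62 60 57 56 55 56 55 53 57 63 79 95 95 96 97]
near 0 [70 68 63 56 51 66 56 55 58 61 55 50 54 54 63 64 94 99 97 96]
near 22 [ 97  71  64  58  58  65  59  57  56  53  55  60  58  60  87 143 170 170
 170 170]
far -22 [134 133 123  85 116 131 132 133 132 135 135 134 134 132 117 107 111 113
 129 157]
far 0 [133 133 121 105 113 132 134 131 129 126 112 111 112 133 111 115  93  98
 100 102]
far 22 [136 132 126  91 115 131 133 133 132 136 136 131 135 135 118 106 101 100
  99  98]
```

View pics/m6.png

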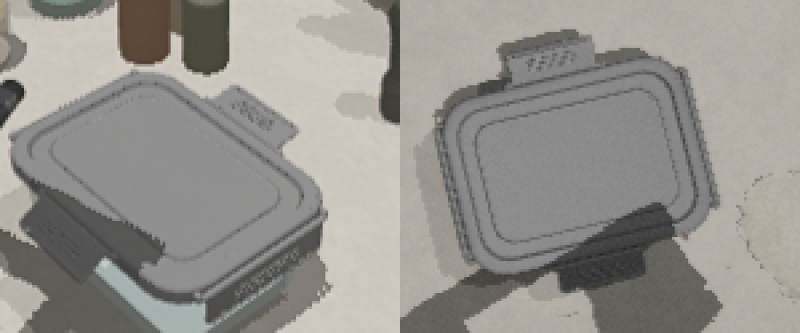

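Both side wings are shut: the right view shows a trim long-side outline and the left view shows the right wing vertical. The box crept about 3 mm. Next is the near wing.

Call:
apply_moves:
  motion:
    - [0.04,0.01,0.01,10]
    - [0.08,0.02,0.03,20]
    - [0.091,0.022,0.05,30]
    - [0.091,0.022,0.065,30]
    - [0.091,0.022,0.08,30]
    - [0.091,0.022,0.093,30]
    - [0.091,0.022,0.105,30]
    - [0.091,0.022,0.117,30]
    - [0.091,0.022,0.128,30]
    - [0.091,0.022,0.128,30]

```text
time: 23.1
position: [408.8, -266.5, 10.0]
orientation: [-0.001, 0.993, 0.115, -0.001]
contact_force: [-0.8, 0.5, -0.3]
grip_width: -0.0
finger_force: 0.7
```

```bash
python3 pl.py
```

```text
t 23.1 box-frame pos [-90.8   3.1] z 10.0 F box [-0.6  0.6] -0.3 q6 0.53 grip -0.0
tool x yaw err deg -179.89
near [-1.0, 3.0, -105.0]
far [183.0, 3.0, -105.0]
left [91.0, -119.0, -105.0]
right [90.0, 125.0, -105.0]
```

Call:
apply_moves:
  motion:
    - [0.001,0,0,0]
    - [0.002,0,0,0]
    - [0.003,0,0,0]
    - [0.0035,0,0,0]
    - [0.004,0,0,0]
    - [0.0045,0,0,0]
    - [0.005,0,0,0]
    - [0.0055,0,0,0]
    - [0.006,0,0,0]
    - [0.006,0,0,0]

```text
time: 24.35
position: [414.8, -265.9, 11.0]
orientation: [-0.0, 0.993, 0.115, -0.0]
contact_force: [-4.2, -3.0, 2.4]
grip_width: -0.0
finger_force: 2.4
```

```bash
python3 pl.py
```

```text
t 24.35 box-frame pos [-84.9   2.3] z 11.0 F box [-4.8 -1.9] 2.4 q6 0.55 grip -0.0
tool x yaw err deg -179.88
near [-7.0, 2.0, -104.0]
far [177.0, 3.0, -104.0]
left [85.0, -120.0, -104.0]
right [84.0, 124.0, -104.0]
```

Call:
apply_moves:
  motion:
    - [0.0004,0,0.0003,0]
    - [0.0008,0,0.0006,0]
    - [0.0012,0,0.001,0]
    - [0.0016,0,0.0015,0]
    - [0.002,0,0.002,0]
    - [0.002,0,0.002,0]
    - [0.002,0,0.002,0]
    - [0.002,0,0.002,0]
    - [0.002,0,0.002,0]
    - [0.002,0,0.002,0]

```text
time: 25.6
position: [415.6, -265.6, 9.3]
orientation: [-0.0, 0.993, 0.115, -0.001]
contact_force: [-9.8, -2.8, 8.0]
grip_width: 0.3
finger_force: 5.3
```

```bash
python3 pl.py
```

```text
t 25.6 box-frame pos [-84.    2.5] z 9.3 F box [-10.2  -0.5] 8.0 q6 0.55 grip 0.3
tool x yaw err deg -179.86
near [-8.0, 2.0, -106.0]
far [176.0, 3.0, -106.0]
left [84.0, -119.0, -106.0]
right [83.0, 125.0, -106.0]
```

Call:
apply_moves:
  motion:
    - [-0.01,0,0,0]
    - [-0.022,0,-0.01,0]
    - [-0.025,0,-0.06,0]
    - [-0.025,0,-0.12,0]
    - [0.02,0,-0.14,0]
    - [0.08,0,-0.14,0]
    - [0.13,0,-0.14,0]
    - [0.175,0,-0.13,0]
    - [0.176,0,-0.11,0]
    - [0.176,0,-0.1,0]

```text
time: 26.85
position: [588.2, -224.6, 108.0]
orientation: [-0.001, 0.993, 0.115, -0.001]
contact_force: [-0.1, 0.4, -0.1]
grip_width: -0.1
finger_force: 0.0
```

```bash
python3 pl.py; python3 prof.py
```

```text
t 26.85 box-frame pos [93.4  3.4] z 108.0 F box [0.  0.4] -0.1 q6 0.8 grip -0.1
tool x yaw err deg -179.85
near [-185.0, 3.0, -7.0]
far [-1.0, 3.0, -7.0]
left [-93.0, -119.0, -7.0]
right [-94.0, 125.0, -7.0]
left -22 [102 137 133 114  60  47  50  64 120 160 167 168 168 168 168 166 161 130
 103  84]
left 0 [55 56 55 54 53 55 58 54 63 77 80 79 78 80 81 80 77 81 81 78]
left 22 [53 60 56 60 64 74 48 49 63 80 81 81 81 81 79 79 81 78 79 79]
right -22 [ 51  77 103 119 122 127 126 124 125 125 123 114  83  62  70 102 122 125
 126 125]
right 0 [ 42  43  43  41  43  45  42  42  43  45  74 100 117 124 126 125 126 125
 124 125]
right 22 [78 80 80 76 66 52 44 43 41 45 43 43 42 45 40 41 43 43 45 73]
near -22 [40 44 42 40 42 44 43 43 43 42 41 41 40 41 42 41 41 41 43 54]
near 0 [152 150 141 107  83  69  46  45  42  41  41  42  41  42  42  42  41  39
  44  42]
near 22 [154 151 138  96 132 142 160 171 185 190 190 191 189 187 188 187 171 122
  77  52]
far -22 [53 65 95 90 66 61 65 65 71 74 77 77 80 84 86 88 89 92 95 95]
far 0 [83 49 59 82 83 66 54 51 47 48 48 47 45 45 51 56 61 65 66 71]
far 22 [ 59  58  54  50  53  55  57  57  56  76 106  89  47  17  14  21  20  17
  26  29]
```

The near wing is shut: only table shows beyond about 4 mm. Last is the far wing.

Call:
apply_moves:
  motion:
    - [-0.002,0,0.02,0]
    - [-0.002,0,0.035,0]
    - [-0.002,0,0.05,0]
    - [-0.002,0,0.063,0]
    - [-0.002,0,0.076,0]
    - [-0.002,0,0.087,0]
    - [-0.002,0,0.097,0]
    - [-0.003,0,0.097,0]
    - [-0.004,0,0.097,0]
    - [-0.005,0,0.097,0]

```text
time: 28.15
position: [584.2, -226.4, 12.4]
orientation: [0.0, 0.993, 0.115, 0.0]
contact_force: [2.4, -0.1, -0.7]
grip_width: 0.1
finger_force: 0.9
```

```bash
python3 pl.py
```

```text
t 28.15 box-frame pos [89.1  2.5] z 12.4 F box [ 2.3 -0.7] -0.7 q6 0.79 grip 0.1
tool x yaw err deg -179.89
near [-181.0, 2.0, -103.0]
far [3.0, 3.0, -103.0]
left [-89.0, -120.0, -103.0]
right [-89.0, 124.0, -103.0]
```

Call:
apply_moves:
  motion:
    - [-0.0005,0,0.0005,0]
    - [-0.001,0,0.001,0]
    - [-0.0015,0,0.001,0]
    - [-0.002,0,0.0015,0]
    - [-0.0025,0,0.002,0]
    - [-0.003,0,0.002,0]
    - [-0.003,0,0.002,0]
    - [-0.003,0,0.002,0]
    - [-0.003,0,0.002,0]
    - [-0.003,0,0.002,0]

```text
time: 29.4
position: [581.0, -227.0, 10.0]
orientation: [0.0, 0.993, 0.115, 0.0]
contact_force: [1.2, 0.7, -0.6]
grip_width: -0.0
finger_force: 0.3
```

```bash
python3 pl.py
```

```text
t 29.4 box-frame pos [85.8  2.7] z 10.0 F box [1.3 0.4] -0.6 q6 0.79 grip -0.0
tool x yaw err deg -179.89
near [-178.0, 2.0, -105.0]
far [6.0, 3.0, -105.0]
left [-86.0, -119.0, -105.0]
right [-86.0, 125.0, -105.0]
```

Call:
apply_moves:
  motion:
    - [-0.0005,0,0,0]
    - [-0.001,0,0,0]
    - [-0.0015,0,0,0]
    - [-0.002,0,0,0]
    - [-0.0025,0,0,0]
    - [-0.003,0,0,0]
    - [-0.003,0,0,0]
    - [-0.003,0,0,0]
    - [-0.003,0,0,0]
    - [-0.003,0,0,0]

```text
time: 30.65
position: [578.0, -227.8, 10.0]
orientation: [0.0, 0.993, 0.115, 0.0]
contact_force: [4.2, 0.5, -1.2]
grip_width: -0.3
finger_force: 2.2
```

```bash
python3 pl.py
```

```text
t 30.65 box-frame pos [82.7  2.6] z 10.0 F box [ 4.2 -0.5] -1.2 q6 0.79 grip -0.3
tool x yaw err deg -179.89
near [-175.0, 2.0, -105.0]
far [9.0, 3.0, -105.0]
left [-83.0, -120.0, -105.0]
right [-83.0, 124.0, -105.0]
```

Call:
apply_moves:
  motion:
    - [0.01,0,0,0]
    - [0.022,0,-0.01,0]
    - [0.025,0,-0.06,0]
    - [0.025,0,-0.12,0]
    - [0.0,-0.03,-0.16,0]
    - [-0.04,-0.08,-0.17,0]
    - [-0.08,-0.13,-0.18,0]
    - [-0.12,-0.17,-0.18,0]
    - [-0.16,-0.22,-0.18,0]
    - [-0.18,-0.27,-0.18,0]

```text
time: 31.9
position: [339.4, -4.9, 190.8]
orientation: [0.0, 0.993, 0.114, 0.0]
contact_force: [1.5, -0.0, 0.2]
grip_width: -0.2
finger_force: 0.0
```

```bash
python3 prof.py
python3 - <<'E'
from h import *
for n in("scene","top"):
    p=arm.camera(n)
    for t,z in [("glass_box",78),("wing_near_edge",55),("wing_far_edge",55),("wing_left_edge",55),("wing_right_edge",55),("honey_jar",45),("tumbler",43),("pepper_grinder",53)]:
        b=arm.boxes_of(p,t); print(n,t,[(np.round(x["at"]).tolist(),round(x["conf"],2),np.round(atz(p,x["at"],z)[:2]).tolist()) for x in b[:2]])
E
```

```text
left -22 [110 136 134 130 110  79 112 105 113 142 149 149 148 149 149 148 149 151
 162 169]
left 0 [114 132 135 131 114 101 115 106 108 141 146 147 148 148 149 149 149 153
 165 168]
left 22 [114 135 134 131 109  80 112  99 119 146 147 148 148 149 147 144 145 148
 163 168]
right -22 [128 120  98 120 122 158 170 170 170 171 170 171 171 170 172 172 170 170
 172 175]
right 0 [125 115  91 125 133 162 169 170 170 170 170 171 170 171 173 174 174 174
 173 172]
right 22 [125 116 101 114 129 164 173 172 171 170 170 172 171 170 172 171 171 173
 171 170]
near -22 [106 132 132 127 109  97 110 127 161 174 174 171 169 169 169 169 170 169
 169 170]
near 0 [112 137 133 127 108  86 131 126 154 170 170 170 170 170 172 173 171 169
 170 171]
near 22 [122 136 135 131 111 102 114 119 144 165 171 172 170 168 168 168 169 169
 169 169]
far -22 [131 118  74 116 107  76  96  97  99  99 152 171 171 172 174 174 175 174
 173 172]
far 0 [131 120  99 106 113  89  95  97 100 113 166 170 169 169 167 168 169 169
 170 170]
far 22 [130 121  92 107 108  85  91  97  96 113 153 168 168 168 169 170 170 171
 169 169]
scene gl
[... 204 characters left out ...]
-259.0])]
scene wing_left_edge [([303.0, 262.0], 0.16, [496.0, -257.0])]
scene wing_right_edge [([337.0, 286.0], 0.87, [518.0, -333.0])]
scene honey_jar [([230.0, 188.0], 0.81, [467.0, 26.0])]
scene tumbler [([262.0, 168.0], 0.77, [561.0, 71.0])]
scene pepper_grinder [([393.0, 211.0], 0.69, [719.0, -214.0]), ([337.0, 288.0], 0.17, [516.0, -336.0])]
top glass_box [([382.0, 249.0], 0.68, [492.0, -248.0])]
top wing_near_edge []
top wing_far_edge [([376.0, 211.0], 0.45, [569.0, -240.0])]
top wing_left_edge []
top wing_right_edge []
top honey_jar [([248.0, 264.0], 0.79, [462.0, 26.0])]
top tumbler [([224.0, 215.0], 0.78, [564.0, 76.0])]
top pepper_grinder [([356.0, 135.0], 0.76, [729.0, -202.0])]
```

Run:
```python
from h import *
c=np.array([498,-249]); y=.228
Rz=np.array([[np.cos(y),-np.sin(y)],[np.sin(y),np.cos(y)]])
p=arm.camera("top"); im=p["color"].astype(np.float32)
for nm,o,k0 in(("far",1,69),("near",-1,69)):
  for k in (-50,-42,-20,0,20,40,48):
    d=np.arange(-6,18,2); q=np.c_[o*(k0+d),np.full(len(d),k+3)]
    u=proj(p,np.c_[q@Rz.T+c,np.full(len(d),75.)]).astype(np.float32)
    v=cv2.remap(im,u[None,:,0],u[None,:,1],1)[0]
    print(nm,k,v.mean(1).astype(int),(v[:,2]-v[:,0]).astype(int))
```

```text
far -50 [118  83  95  95  95  99 123 163 170 170 169 169] [ 0  2  7  8  8  7 10 12 12 12 12 12]
far -42 [118  90  97  98  99  98 160 169 171 171 172 172] [ 0  4  9  7  8  9 10 12 11 11 10 11]
far -20 [119 105 114 105  83  93  97  98 111 167 171 170] [ 0 -1 -2 -2  2  8  7  9  9 10 10 11]
far 0 [121  96 110 105  70  94  98 100 100 155 169 170] [-2 -3 -2 -2  1  7  6  8  6 11 12 11]
far 20 [119  80 104 112  92  92  98  96 120 162 170 169] [ 0 -1 -1 -1  2  7  8  8  8 11 12 12]
far 40 [119  98  90  95  97  99 113 124 139 167 167 170] [ 0  1  6 10  8  8  9 10 10 12 12 11]
far 48 [119  95  84  93  96  98 124 164 169 169 169 169] [-2  1  7  8  7  6  9 11 11 12 11 12]
near -50 [126 130 126 119 145 171 172 172 172 172 172 172] [-1  0  0  0  7 11 11 11 11 12 12 11]
near -42 [131 131 127 119 143 169 170 172 172 171 171 170] [ 0  0  0  1  8 13 13 11 11 12 11 12]
near -20 [134 132 125 107  80 128 132 172 172 172 172 171] [-1  0 -1 -1 -1  0  4 11 11 12 12 12]
near 0 [135 133 129 106  96 111 129 156 171 171 171 171] [ 0  0  0  0 -1 -2  4 10 11 11 11 12]
near 20 [136 134 132 110 100 119 115 146 167 172 171 169] [ 0 -1  0 -1  0  0  8 11 12 12 11 12]
near 40 [136 134 128 110 104 130 152 157 172 172 173 173] [ 0  0  0  0  3  6 10 12 12 12 12 11]
near 48 [137 135 130 121 146 150 152 156 168 173 173 173] [-1 -1 -1  2  9  9 10 12 12 12 12 12]
```

All four wings sit about 5 mm proud of the lid edge, which means shut. The jar, tumbler and grinder are where they were, and the arm is clear.

```bash
python3 -c "
from cell import arm
print(arm.hand_in())"
```

```text
the job is handed in; nothing more can be done
None
```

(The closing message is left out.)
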